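# Clamp a glass bottle gently

### The job

Stand the tall-necked glass bottle upright on the rubber mat of the free clamp station, setting it down softly, and let go. Then push that station's sliding jaw until it presses the glass home into the vee stop, with a firm but gentle squeeze of about 12 to 15 N: at least 8 N for a moment, never more than 25 N. Leave the jaw against the bottle, and leave the other station, its flask and the things around alone.

Things in the scene. Friction and masses are not known exactly. Their poses are not given: they have to be found in the camera images.
- holder: fixed white platform, 270 (x) x 350 (y) x 50 mm high. Origin: centre of its underside. Two stations at y = +85 mm (left) and -85 mm (right), each with a sliding jaw on the -x side and a fixed rubber vee stop on the +x side, 12 to 57 mm above the platform top, wall behind it 60 mm high; vee mouth 70 mm wide, at x = 73 to 87 mm (depth adjustable, not measured), opening to -x
- mat: flat black rubber mat, 105 (x) x 100 (y) x 4 mm, fixed on the platform in the free station, its centre at platform x = 35 mm. Origin: centre of its underside
- bottle: loose amber glass bottle, 154 mm tall, about 0.35 kg: body 60 mm in diameter up to 80 mm, neck 28 mm in diameter from 96 to 142 mm, grey stopper 33 mm in diameter above. Origin: centre of its underside, z up its axis. Starts upright on the table
- flask: loose conical clear glass flask with a steel ring weight, 76 mm in diameter at the foot, 110 mm tall, 0.6 kg, standing unclamped in the other station. Origin: centre of its underside. Leave alone
- seat_left (a point): point on the platform's top where the bottle's axis would stand fully home in the left vee if the vee were at mid-adjustment (platform x = 60, y = 85 mm). The vee is screwed down anywhere up to 7 mm nearer or farther along x, and this is not measured: find it by the force
- seat_right (a point): the same for the right vee (platform x = 60, y = -85 mm)
- jaw_left: sliding jaw of the left station. Origin: centre of its pad face (facing +x), at platform-top height. Rubber pad 64 mm wide, 12 to 50 mm above the platform top. Slides along the platform's x, 100 mm of travel; starts open (origin at platform x = -45 to -25 mm, y = 85 mm) and stays where it is left; sliding it takes about 3 N
- jaw_right: sliding jaw of the right station. Origin: centre of its pad face (facing +x), at platform-top height. Rubber pad 64 mm wide, 12 to 50 mm above the platform top. Slides along the platform's x, 100 mm of travel; starts open (origin at platform x = -45 to -25 mm, y = -85 mm) and stays where it is left; sliding it takes about 3 N
- fin_left (a point): top centre of the left jaw's upright black handle fin: 30 (x) x 14 (y) mm, 50 mm of it free above the carriage; 60 mm behind the pad face, top 75 mm above the platform top. Push or pinch it from above
- fin_right (a point): the same for the right jaw
- beaker: bystander: glass beaker, 72 mm in diameter, 95 mm tall, on the table. Origin: centre of its underside
- jar: bystander: white jar, 60 mm in diameter, 90 mm tall, on the table. Origin: centre of its underside
Things that resemble listed ones, but are neither listed nor needed, are in the scene too. Of the things like the bottle, leave any that is purple; of the rest the smaller one is meant.

How it is judged:
By the outcome, as a careful person would: the job done as asked, in the order asked, and still so for the second after the job is handed in, with the robot touching nothing.
It also fails if it takes over 64 s, if anything falls off the work surface, if the arm or the gripper's body presses on something with over 40 N, if the wrist force passes 120 N, or if a joint passes its speed limit or range.

### The arm

A 6-joint arm with a two-finger parallel gripper is mounted at the origin on the work surface. World frame = base frame: x ahead of the robot, y to its left, z up, the work surface at z = 0. Lengths are in mm, angles in rad, forces in N, time in s.
With the tool pointing down it reaches from about 400 to 925 mm from the base axis. Payload 12.5 kg.
Tool frame: the origin (TCP) lies at the very end of the fingers, on their centre line; the grasp point (between the pads) lies 19 mm behind it; z points along the fingers, y is the direction in which the jaws open and shut (so a half turn about z gives the same grasp; the last joint's range is limited). The gripper opens to 95 mm and grips with 3 to 60 N. Pads are 20 mm wide; open, the fingers measure 119 mm over their backs; the gripper's body (75 mm by 180 mm) begins 59 mm behind the grasp point.
Start: joints at [-1.377, 0.491, 1.559, -0, 1.092, -0.106], TCP at [184.604, -597.133, 214.661] pointing down, gripper open.
Joint ranges: [-3.1, 3.1], [-0.84, 2.19], [0.05, 2.79], [-1.13, 4.28], [0.06, 2.93], [-2.69, 2.69]. Speed limits (rad/s): [2.22, 2.22, 2.79, 3.14, 3.14, 3.14].

### API

Orientations are given as [roll, pitch, yaw] about the fixed x, y, z axes, in that order (R = Rz(yaw) Ry(pitch) Rx(roll)).
In Python, from cell import env gives the robot as it stands.
- The arm moves only by the shell command python3 -m pendant 'ROWS'. ROWS is JSON, a list that holds one entry, the list of rows, each a list of 5 numbers: the opening, from 0 (shut) to 1 (fully open), then the shift along the tool's x, y, z in m, then the turn about the tool's z in rad. A call has exactly 8 rows; each row is the pose to reach, as a shift and turn from the pose commanded when the call began, along the tool's axes at that moment; what a row does not reach only later rows make up. A row lasts 1/10 s, in which the tool goes at most 50 mm and 8.59 degrees, less where a joint would pass 70% of its speed; a pose out of reach is approached as far as the arm can. A call with a gripper value outside its range is refused whole. The fingers move at their own pace and stop on an object; the grip force is fixed at half the most. Time passes only in rows, so rows that repeat a pose let the fingers close, or fill a call up. It gives the time, the measured TCP pose, the force and the opening at its end, in the units of the state.
- env.state(): the state, without advancing time (a new reading comes with each control period).
- env.read_camera(name): name is "side" or "top"; returns a dict with "image" (420x560x3 uint8, blue, green, red), "range_z" (420x560 float32, mm along the optical axis (not along the pixel's ray), 0 where there is no reading), "fx", "fy", "cx", "cy" (pixels), "dist" ([k1, k2, p1, p2, k3] as OpenCV has them; the pictures are not rectified), "rvec" (rotation vector, rad) and "tvec" (3), from world to camera coordinates, as OpenCV has them. Camera axes: x right, y down, z forward; pixel columns grow to the right and rows downward; lengths in mm; the calibration is good to about 2 mm. A picture is of the moment at which its call begins.
- env.job_done(): hands the job in, once; it reports no verdict.
The state is a dict: "t": time; "joints": joint angles; "qvel": joint speeds; "tau": joint torques, N m; "eef_pos": TCP position; "tcp_rot": TCP orientation; "ft_force": force on the tool from outside, world axes, zero at the start; "moment": the same for the moment, N m; "opening": opening from 0.0 (shut) to 1.0 (fully open).
Only numpy, scipy, OpenCV 4.12 (cv2) and the standard library are available. Lean on these libraries where they do the work, as an engineer would, in place of code of your own. Each camera call takes 0.05 s, during which the arm holds its last target. There are 200 camera calls.

## Working session

There is one attempt and no reset: what is moved stays moved. The work goes in short steps, Python scripts to look and compute and a shell command to move; the robot and the scene stay as the last step left them, time stands still between calls to the robot, and variables do not carry over. Pictures are saved under pics/ and viewed, about 8 in all and at most 12, crops included, and the job is handed in when it is done.

```bash
ls; mkdir -p pics; python3 - <<'E'
from cell import env
import cv2
print(env.state())
for n in("side","top"):
    c=env.read_camera(n); cv2.imwrite(f"pics/{n}0.png",c["image"])
    import pickle; pickle.dump(c,open(f"{n}0.pkl","wb"))
    print({k:v for k,v in c.items() if k not in("image","range_z")})
E
```

```text
pics
{'t': 0.0, 'joints': array([-1.37661165e+00,  4.91543196e-01,  1.55942715e+00, -5.87344909e-05,
        1.09170390e+00, -1.05584200e-01]), 'qvel': array([ 3.66479671e-06,  5.10219111e-04, -5.62474249e-04, -3.59980936e-04,
       -3.04882141e-05, -1.00609117e-04]), 'tau': array([ 1.13361453e-03, -6.12638855e+01, -2.58181465e+01,  6.92797755e-02,
        4.81972320e-02, -1.22424476e-04]), 'eef_pos': array([ 184.53390158, -596.88990611,  214.07959535]), 'tcp_rot': array([-3.14051160e+00, -6.21844030e-05,  2.99795949e-01]), 'ft_force': array([0.46228974, 0.30424149, 0.10282496]), 'moment': array([-0.0062493 , -0.01655434,  0.00288042]), 'opening': 0.9972038500696743}
{'fx': 512.7622470035097, 'fy': 512.7622470035097, 'cx': 276.24992884884426, 'cy': 207.2208033286768, 'dist': array([-0.19877421,  0.        ,  0.        ,  0.        ,  0.        ]), 'rvec': array([ 0.27317936, -2.75383987,  1.31588989]), 'tvec': array([ 508.40030402,  146.70220599, 1210.67653122])}
{'fx': 486.4868027672964, 'fy': 486.4868027672964, 'cx': 282.874953223961, 'cy': 212.56687895347056, 'dist': array([-0.13869313,  0.        ,  0.        ,  0.        ,  0.        ]), 'rvec': array([ 2.15550785, -2.17858939,  0.06799076]), 'tvec': array([  24.93429865,  559.01527244, 1322.95864816])}
```

View pics/side0.png

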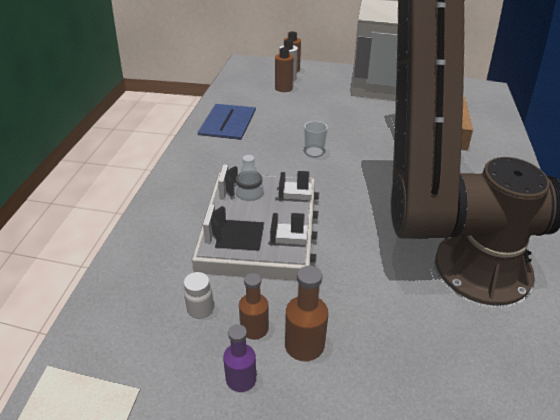

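View pics/top0.png

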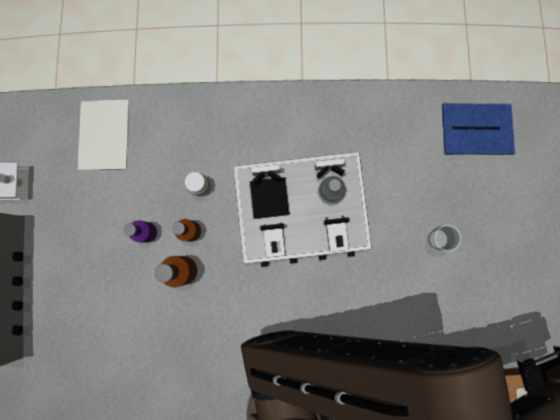

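Side view: the target (small amber bottle) is at about (254,307), with the big amber one at (306,315) and the purple one at (240,360). The flask is at (249,182) and the free left station's mat at (240,235). In the top view the bottle is at about (187,230), the mat at (269,198), the left fin at (275,240) and the beaker at (444,238).

```bash
cat > h.py <<'E'
import cv2,numpy as np
def cast(c,uv,z):
    K=np.array([[c["fx"],0,c["cx"]],[0,c["fy"],c["cy"]],[0,0,1.]])
    R=cv2.Rodrigues(c["rvec"])[0]; o=-R.T@c["tvec"]
    p=cv2.undistortPoints(np.float64(uv).reshape(-1,1,2),K,c["dist"]).reshape(-1,2)
    d=np.c_[p,np.ones(len(p))]@R
    return o+d*((z-o[2])/d[:,2])[:,None]
def cloud(c):
    K=np.array([[c["fx"],0,c["cx"]],[0,c["fy"],c["cy"]],[0,0,1.]])
    R=cv2.Rodrigues(c["rvec"])[0]
    v,u=np.mgrid[:420,:560]
    p=cv2.undistortPoints(np.stack([u,v],-1).reshape(-1,1,2).astype(float),K,c["dist"]).reshape(-1,2)
    z=c["range_z"].reshape(-1,1)
    P=(np.c_[p,np.ones(len(p))]*z-c["tvec"])@R; P[z[:,0]==0]=np.nan
    return P.reshape(420,560,3)
E
python3 - <<'E'
import pickle,cv2,numpy as np
from h import *
for n in("top","side"):
    c=pickle.load(open(n+"0.pkl","rb")); P=cloud(c); im=c["image"].astype(int)
    z=P[...,2]; 
    # platform
    bx=dict(top=(225,145,380,275),side=(190,160,330,280))[n]
    m=np.zeros((420,560),bool); m[bx[1]:bx[3],bx[0]:bx[2]]=1
    pm=m&(z>40)&(z<62)
    r=cv2.minAreaRect(P[pm][:,:2].astype(np.float32)); print(n,"plat",pm.sum(),r,np.nanmedian(z[pm]))
    def comps(mask,name,zt):
        k,l,s,ce=cv2.connectedComponentsWithStats(mask.astype(np.uint8))
        for i in range(1,k):
            if s[i,4]>25: 
                q=P[l==i]; print(" ",name,s[i,:5],"med",np.nanmedian(q,0).round(1),"cast",cast(c,ce[i],zt)[0].round(1),"z",np.nanpercentile(q[:,2],[2,98]).round(0))
    dark=im.max(2)<50
    comps(m&dark,"dark",54)
    comps(m&dark&(z>118)&(z<132),"fin",125)
    b=dict(top=(110,160,225,300),side=(180,240,340,400))[n]
    mb=np.zeros_like(m); mb[b[1]:b[3],b[0]:b[2]]=1
    comps(mb&(z>142)&(z<160),"stop",154)
    comps(mb&(z>165),"tall",200)
    comps(mb&(im[...,2]>im[...,0]+25)&(im[...,2]>im[...,1]*1.5),"amber",40)
E
```

```text
top plat 9825 ((566.2621459960938, -32.597076416015625), (284.0400390625, 351.0724182128906), 5.79932165145874) 49.19985071326807
  dark [317 166  27  12 146] med [ 663.2 -112.8  103.7] cast [ 670.3 -112.2   54. ] z [ 53. 111.]
  dark [ 251  171   38   47 1414] med [603.4  55.7  53.5] cast [604.   56.2  54. ] z [ 48. 107.]
  dark [325 218  24   7  89] med [ 529.6 -121.3   99.3] cast [ 533.2 -125.6   54. ] z [ 92. 104.]
  dark [261 224  23   6  81] med [517.5  46.   98.8] cast [519.4  47.7  54. ] z [ 95. 105.]
  dark [337 236   6  10  48] med [ 476.3 -125.8  124. ] cast [ 478.4 -132.3   54. ] z [115. 128.]
  dark [272 242   5  10  37] med [462.8  40.3 123.4] cast [464.9  43.   54. ] z [118. 127.]
  fin [337 236   6  10  46] med [ 476.3 -125.9  124.1] cast [ 477. -126.  125.] z [120. 128.]
  fin [272 242   5  10  36] med [462.8  40.3 123.5] cast [463.5  40.  125. ] z [119. 127.]
  stop [172 222  14  13 139] med [512.1 281.1 152.8] cast [512.1 280.9 154. ] z [145. 158.]
  stop [124 224  12  13 124] med [508.3 407.6 152.6] cast [509. 407. 154.] z [146. 158.]
  stop [171 265   7  14  27] 
[... 693 characters left out ...]
[469.5  48.5  91. ] cast [470.9   2.9  54. ] z [ 78. 122.]
  dark [271 231   5  11  45] med [511.5  79.1  84.1] cast [518.3  46.5  54. ] z [68. 99.]
  stop [244 273  18  16 225] med [509.3 286.1 153.8] cast [509.3 286.2 154. ] z [144. 157.]
  stop [298 294  20  14 129] med [398.6 319.1 151. ] cast [398.5 320.3 154. ] z [143. 160.]
  stop [228 324  19  19 292] med [507.4 412.6 153.3] cast [507.1 413.1 154. ] z [144. 156.]
  tall [297 266  26  34 685] med [399.  315.1 210.3] cast [399.3 310.5 200. ] z [167. 215.]
  amber [240 296  28  20 347] med [504.9 296.7  86.8] cast [517.2 257.   40. ] z [79. 96.]
  amber [286 298  42  31 762] med [397.6 323.8 119.3] cast [404.8 256.7  40. ] z [110. 131.]
```

```bash
python3 -m pendant '[[[1,0.217,-0.139,-0.136,0.2],[1,0.217,-0.139,-0.136,0.2],[1,0.217,-0.139,-0.136,0.2],[1,0.217,-0.139,-0.136,0.2],[1,0.217,-0.139,-0.136,0.2],[1,0.217,-0.139,-0.136,0.2],[1,0.217,-0.139,-0.136,0.2],[1,0.217,-0.139,-0.136,0.2]]]'
python3 - <<'E'
import pickle
from h import *
c=pickle.load(open("top0.pkl","rb")); P=cloud(c); im=c["image"]
m=np.zeros((420,560),bool); m[150:275,225:380]=1
bright=(im.min(2)>165)&m&(abs(P[...,2]-50)<8)
cv2.imwrite("pics/c1.png",cv2.resize(im[140:280,220:390],None,fx=4.5,fy=4.5,interpolation=cv2.INTER_CUBIC))
E
```

```text
t: 0.9
eef_pos: [351.2, -399.8, 350.7]
tcp_rot: [3.141, 0.0, 0.102]
ft_force: [-0.8, 0.4, 0.1]
opening: 0.998
```

View pics/c1.png

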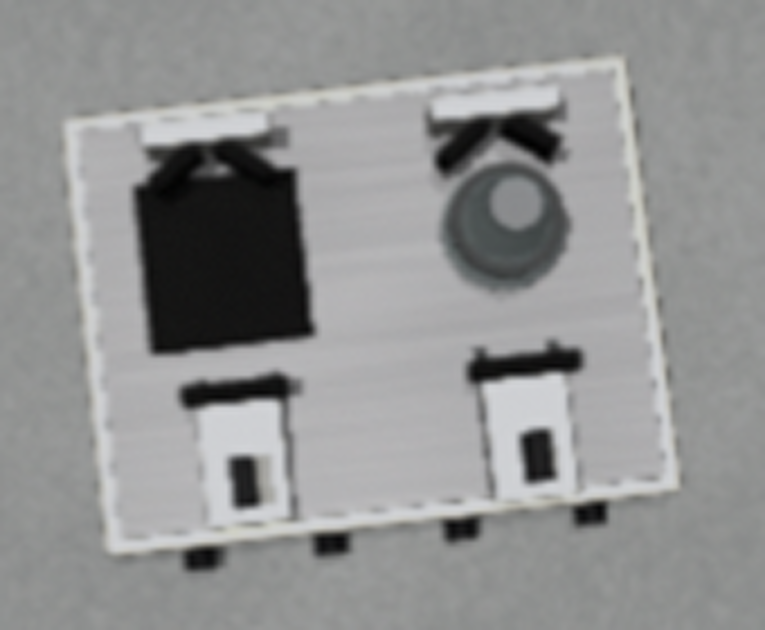

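The crop of the top view shows the platform's top corners at (68,122), (622,60), (680,488) and (110,550). The mat's lower corners are (312,335) and (153,353), and the left fin is at (245,481).

```bash
python3 -m pendant '[[[1,0.24,-0.297,0,0],[1,0.24,-0.297,0,0],[1,0.24,-0.297,0,0],[1,0.24,-0.297,0,0],[1,0.24,-0.297,0,0],[1,0.24,-0.297,0,0],[1,0.24,-0.297,0,0],[1,0.24,-0.297,0,0]]]'
python3 - <<'E'
import pickle
from h import *
c=pickle.load(open("top0.pkl","rb"))
f=lambda pts:np.array([220,140])+(np.array(pts)+.5)/4.5-.5
A=cast(c,f([(68,122),(622,60),(680,488),(110,550)]),50)[:,:2]
M=cast(c,f([(137,187),(293,170),(312,335),(153,353)]),54)[:,:2]
F=cast(c,f([(245,481),(538,456)]),125)[:,:2]
def ang(d): return np.degrees(np.arctan2(d[1],d[0]))
print("plat",A.round(1),A.mean(0),np.linalg.norm(A-np.roll(A,-1,0),axis=1))
ps=[ang(A[0]-A[3]),ang(A[1]-A[2]),ang(A[0]-A[1])-90,ang(A[3]-A[2])-90]; print(ps)
p=np.radians(np.mean(ps)); R=np.array([[np.cos(p),-np.sin(p)],[np.sin(p),np.cos(p)]])
C=A.mean(0)
print("mat in plat",(M-C)@R,((M-C)@R).mean(0)); print("fins",(F-C)@R)
for q in [(35,85),(42,85),(60,85),(-102,85)]: print(q,C+R@q)
E
```

```text
t: 1.7
eef_pos: [561.1, -79.4, 349.2]
tcp_rot: [-3.141, 0.002, 0.1]
ft_force: [0.4, -1.1, -0.2]
opening: 1.0
plat [[ 685.1  149.7]
 [ 719.1 -189.3]
 [ 458.  -218.1]
 [ 424.6  124.7]] [571.73174694 -33.25749288] [340.68801004 262.67627682 344.34007691 261.74505678]
[np.float64(5.483711937202944), np.float64(6.280919728571378), np.float64(5.728273960643861), np.float64(5.574961686912616)]
mat in plat [[ 85.75977554 132.40176398]
 [ 85.30084019  37.22552913]
 [-15.64173131  36.94778454]
 [-15.73189938 133.28761699]] [34.92174626 84.96567366]
fins [[ -99.72454435   83.77181437]
 [-104.15582621  -82.65497781]]
(35, 85) [598.01357614  54.82919995]
(42, 85) [604.97814778  55.53257881]
(60, 85) [622.8870463  57.3412673]
(-102, 85) [461.70695969  41.06307083]
```

```bash
python3 -m pendant '[[[1,-0.014,-0.365,0,0],[1,-0.014,-0.365,0,0],[1,-0.014,-0.365,0,0],[1,-0.014,-0.365,0,0],[1,-0.014,-0.365,0,0],[1,-0.014,-0.365,0,0],[1,-0.014,-0.365,0,0],[1,-0.014,-0.365,0,0]]]'
python3 -m pendant '[[[1,0,0,0.05,0],[1,0,0,0.1,0],[1,0,0,0.13,0],[1,0,0,0.16,0],[1,0,0,0.17,0],[1,0,0,0.17,0],[1,0,0,0.17,0],[1,0,0,0.17,0]]]'
python3 - <<'E'
from cell import env
import cv2,pickle,numpy as np
a=env.read_camera("side");b=env.read_camera("top")
pickle.dump((a,b),open("1.pkl","wb"))
f=lambda i:cv2.resize(i,None,fx=3,fy=3,interpolation=cv2.INTER_CUBIC)
cv2.imwrite("pics/g1.png",np.hstack([f(a["image"][230:380,190:320]),f(b["image"][170:320,130:260])]))
E
```

```text
t: 2.5
eef_pos: [509.4, 283.5, 349.0]
tcp_rot: [3.141, 0.002, 0.101]
ft_force: [-0.4, -1.0, -1.1]
opening: 1.003
t: 3.3
eef_pos: [510.5, 280.9, 182.0]
tcp_rot: [-3.141, -0.002, 0.099]
ft_force: [-0.2, 0.7, -0.8]
opening: 0.999
```

View pics/g1.png

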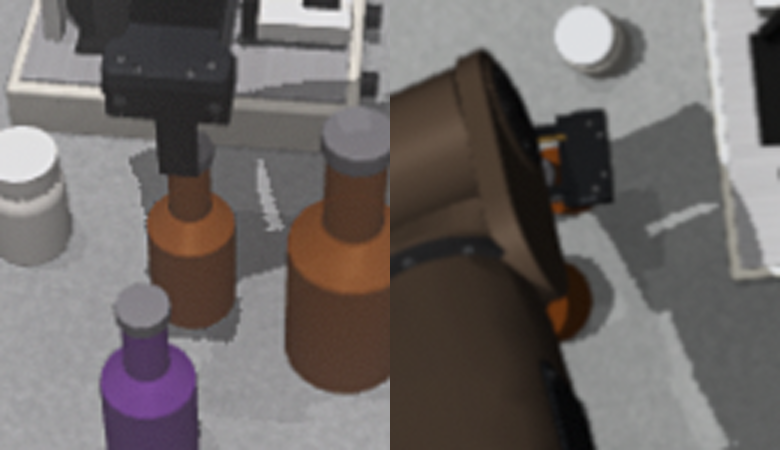

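The left half (side camera) shows the finger ending at about (178,172), beside the neck at about (190,185). The right half (top camera) shows the wrist covering the bottle. I'll check the x alignment by projection.

```bash
python3 - <<'E'
import pickle
from h import *
c=pickle.load(open("1.pkl","rb"))[0]
K=np.array([[c["fx"],0,c["cx"]],[0,c["fy"],c["cy"]],[0,0,1.]])
X=np.array([[510.5+5,281+54,182],[511,283,119],[511,283,154],[511,283,40.]])
p=cv2.projectPoints(X,c["rvec"],c["tvec"],K,c["dist"])[0].reshape(-1,2); print(((p-[190,230])*3+1).round(0))
P=cloud(c); fm=(c["image"].max(2)<60); fm[:270]=0; fm[290:]=0; fm[:,:235]=0; fm[:,260:]=0
print("finger",np.nanmedian(P[fm],0))
E
```

```text
[[158. 177.]
 [188. 184.]
 [186. 148.]
 [191. 261.]]
finger [502.03593262 335.65638328 211.92933319]
```

```bash
python3 -m pendant '[[[1,0.002,0,0.04,0],[1,0.002,0,0.07,0],[1,0.002,0,0.082,0],[1,0.002,0,0.082,0],[0,0.002,0,0.082,0],[0,0.002,0,0.082,0],[0,0.002,0,0.082,0],[0,0.002,0,0.082,0]]]'
python3 -m pendant '[[[0,0,0,0,0],[0,0,0,0,0],[0,0,0,0,0],[0,0,0,0,0],[0,0,0,0,0],[0,0,0,0,0],[0,0,0,0,0],[0,0,0,0,0]]]'
```

```text
t: 4.2
eef_pos: [512.1, 281.3, 99.4]
tcp_rot: [-3.141, -0.001, 0.1]
ft_force: [-0.7, -0.2, -1.1]
opening: 0.723
t: 5.0
eef_pos: [511.8, 281.2, 98.6]
tcp_rot: [3.142, -0.0, 0.1]
ft_force: [-0.3, -0.1, 1.3]
opening: 0.338
```

```bash
python3 -m pendant '[[[0,0,0,0,0],[0,0,0,0,0],[0,0,0,0,0],[0,0,0,0,0],[0,0,0,0,0],[0,0,0,0,0],[0,0,0,0,0],[0,0,0,0,0]]]'
python3 -m pendant '[[[0,0,0,-0.02,0],[0,0,0,-0.04,0],[0,0,0,-0.06,0],[0,0,0,-0.1,0],[0,0,0,-0.14,0],[0,0,0,-0.17,0],[0,0,0,-0.17,0],[0,0,0,-0.17,0]]]'
```

```text
t: 5.8
eef_pos: [511.8, 281.1, 98.6]
tcp_rot: [3.141, 0.0, 0.1]
ft_force: [-0.6, 0.6, -1.2]
opening: 0.331
t: 6.6
eef_pos: [511.4, 280.9, 267.8]
tcp_rot: [3.141, 0.001, 0.1]
ft_force: [0.0, -0.5, -4.9]
opening: 0.336
```

```bash
python3 -m pendant '[[[0,0.006,0.02,0,0],[0,0.018,0.06,0,0],[0,0.03,0.1,0,0],[0,0.042,0.14,0,0],[0,0.054,0.18,0,0],[0,0.066,0.22,0,0],[0,0.0705,0.2335,0,0],[0,0.0705,0.2335,0,0]]]'
python3 -m pendant '[[[0,0,0,0.02,0],[0,0,0,0.045,0],[0,0,0,0.07,0],[0,0,0,0.09,0],[0,0,0,0.1,0],[0,0,0,0.103,0],[0,0,0,0.103,0],[0,0,0,0.103,0]]]'
python3 - <<'E'
from cell import env
import cv2,pickle,numpy as np
a=env.read_camera("side");b=env.read_camera("top")
pickle.dump((a,b),open("2.pkl","wb"))
f=lambda i:cv2.resize(i,None,fx=3,fy=3,interpolation=cv2.INTER_CUBIC)
cv2.imwrite("pics/g2.png",np.hstack([f(a["image"][130:290,190:320]),f(b["image"][140:300,225:355])]))
print(env.state()["eef_pos"])
E
```

```text
t: 7.4
eef_pos: [605.2, 54.0, 266.1]
tcp_rot: [-3.141, 0.004, 0.097]
ft_force: [-0.9, 0.8, -3.9]
opening: 0.339
t: 8.2
eef_pos: [605.5, 56.1, 166.4]
tcp_rot: [3.141, -0.001, 0.1]
ft_force: [0.9, -0.2, -3.7]
opening: 0.334
[605.50511981  55.93409875 166.49183942]
```

View pics/g2.png

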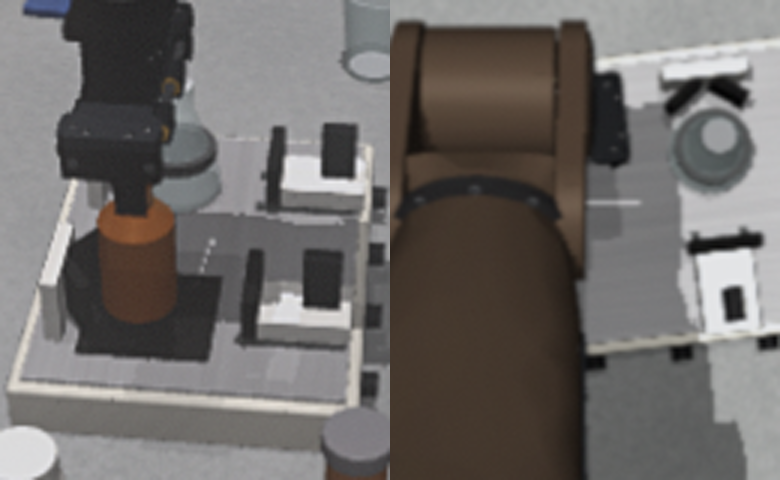

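The side half shows the bottle upright at about (138,260), just above the mat and clear of the vee (left) and the jaw (right). Next I creep down.

```bash
python3 -m pendant '[[[0,0,0,0.003,0],[0,0,0,0.006,0],[0,0,0,0.008,0],[0,0,0,0.009,0],[0,0,0,0.01,0],[0,0,0,0.011,0],[0,0,0,0.011,0],[0,0,0,0.011,0]]]'
python3 -m pendant '[[[0,0,0,0.0003,0],[0,0,0,0.0006,0],[0,0,0,0.0009,0],[0,0,0,0.0012,0],[0,0,0,0.0015,0],[0,0,0,0.0015,0],[0,0,0,0.0015,0],[0,0,0,0.0015,0]]]'
```

```text
t: 9.1
eef_pos: [605.2, 55.9, 154.6]
tcp_rot: [3.142, -0.0, 0.1]
ft_force: [0.1, 0.4, -4.8]
opening: 0.334
t: 9.9
eef_pos: [605.2, 55.9, 153.1]
tcp_rot: [3.141, -0.0, 0.1]
ft_force: [-0.3, -0.2, -4.2]
opening: 0.334
```

```bash
python3 -m pendant '[[[0,0,0,0.0002,0],[0,0,0,0.0004,0],[0,0,0,0.0006,0],[0,0,0,0.0008,0],[0,0,0,0.0008,0],[0,0,0,0.0008,0],[0,0,0,0.0008,0],[0,0,0,0.0008,0]]]'
python3 -m pendant '[[[0,0,0,0.0002,0],[0,0,0,0.0004,0],[0,0,0,0.0006,0],[0,0,0,0.0006,0],[0,0,0,0.0006,0],[0,0,0,0.0006,0],[0,0,0,0.0006,0],[0,0,0,0.0006,0]]]'
```

```text
t: 10.7
eef_pos: [605.4, 55.9, 152.6]
tcp_rot: [3.141, -0.001, 0.1]
ft_force: [0.1, 0.6, 1.0]
opening: 0.34
t: 11.5
eef_pos: [605.6, 55.9, 152.5]
tcp_rot: [3.141, -0.002, 0.1]
ft_force: [-1.0, 2.7, 6.7]
opening: 0.335
```

```bash
python3 -m pendant '[[[0,0,0,-0.0002,0],[0,0,0,-0.0005,0],[0,0,0,-0.0005,0],[0.5,0,0,-0.0005,0],[0.7,0,0,-0.0005,0],[0.7,0,0,-0.0005,0],[0.7,0,0,-0.0005,0],[0.7,0,0,-0.0005,0]]]'
python3 -m pendant '[[[0.7,0,0,-0.0,0],[0.7,0,0,0,0],[0.7,0,0,-0.01,0],[0.7,0,0,-0.04,0],[0.7,0,0,-0.07,0],[0.7,0,0,-0.11,0],[0.7,0,0,-0.12,0],[0.7,0,0,-0.12,0]]]'
```

```text
t: 12.3
eef_pos: [605.1, 55.8, 152.0]
tcp_rot: [3.142, 0.0, 0.1]
ft_force: [0.2, 0.8, -0.6]
opening: 0.677
t: 13.1
eef_pos: [605.6, 55.9, 274.4]
tcp_rot: [3.141, -0.004, 0.1]
ft_force: [-0.2, 0.3, 0.4]
opening: 0.7
```

```bash
python3 -m pendant '[[[0,-0.05,0,0,0],[0,-0.1,0,0,0],[0,-0.145,0,0,0],[0,-0.1845,0,0,0],[0,-0.1845,0,0,0],[0,-0.1845,0,0,0],[0,-0.1845,0,0,0],[0,-0.1845,0,0,0]]]'
python3 -m pendant '[[[0,0,0,0.05,0],[0,0,0,0.1,0],[0,0,0,0.13,0],[0,0,0,0.14,0],[0,0,0,0.14,0],[0,0,0,0.14,0],[0,0,0,0.14,0],[0,0,0,0.14,0]]]'
python3 - <<'E'
from cell import env
import cv2,pickle,numpy as np
a=env.read_camera("side");b=env.read_camera("top")
pickle.dump((a,b),open("3.pkl","wb"))
f=lambda i:cv2.resize(i,None,fx=3,fy=3,interpolation=cv2.INTER_CUBIC)
cv2.imwrite("pics/g3.png",np.hstack([f(a["image"][130:290,190:320]),f(b["image"][140:300,225:355])]))
print(env.state()["eef_pos"])
E
```

```text
t: 13.9
eef_pos: [422.3, 37.5, 271.6]
tcp_rot: [-3.142, 0.001, 0.1]
ft_force: [0.9, 0.2, 0.0]
opening: 0.082
t: 14.7
eef_pos: [422.2, 37.5, 133.3]
tcp_rot: [3.141, -0.002, 0.1]
ft_force: [0.3, 1.1, -0.2]
opening: 0.003
[421.9532039   37.47236603 132.97203333]
```

View pics/g3.png

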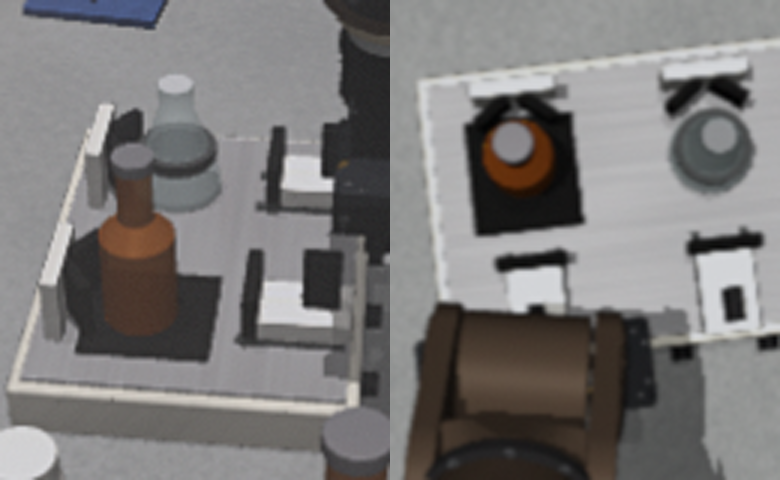

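The bottle stands upright on the mat: side half at about (138,280), top half with its stopper at (513,142). The gripper is behind the left fin at (322,278) and clear of it. Next I go down and approach.

```bash
python3 -m pendant '[[[0,0,0,0.01,0],[0,0,0,0.02,0],[0,0,0,0.03,0],[0,0,0,0.04,0],[0,0,0,0.04,0],[0,0,0,0.04,0],[0,0,0,0.04,0],[0,0,0,0.04,0]]]'
python3 -m pendant '[[[0,0.002,0,0,0],[0,0.004,0,0,0],[0,0.006,0,0,0],[0,0.008,0,0,0],[0,0.01,0,0,0],[0,0.012,0,0,0],[0,0.014,0,0,0],[0,0.016,0,0,0]]]'
```

```text
t: 15.6
eef_pos: [421.8, 37.5, 92.5]
tcp_rot: [3.141, -0.001, 0.1]
ft_force: [0.2, 0.1, 0.0]
opening: 0.007
t: 16.4
eef_pos: [437.6, 39.1, 92.2]
tcp_rot: [3.142, 0.0, 0.1]
ft_force: [-3.2, -0.9, 2.7]
opening: 0.003
```

```bash
python3 -m pendant '[[[0,0.003,0,0,0],[0,0.006,0,0,0],[0,0.009,0,0,0],[0,0.012,0,0,0],[0,0.015,0,0,0],[0,0.018,0,0,0],[0,0.021,0,0,0],[0,0.024,0,0,0]]]'
python3 -m pendant '[[[0,0.003,0,0,0],[0,0.006,0,0,0],[0,0.009,0,0,0],[0,0.012,0,0,0],[0,0.015,0,0,0],[0,0.018,0,0,0],[0,0.021,0,0,0],[0,0.023,0,0,0]]]'
python3 -m pendant '[[[0,0.0005,0,0,0],[0,0.001,0,0,0],[0,0.0015,0,0,0],[0,0.002,0,0,0],[0,0.0025,0,0,0],[0,0.003,0,0,0],[0,0.0035,0,0,0],[0,0.004,0,0,0]]]'
```

```text
t: 17.2
eef_pos: [461.6, 41.6, 92.1]
tcp_rot: [-3.142, 0.0, 0.1]
ft_force: [-3.4, 1.9, 0.8]
opening: 0.005
t: 18.0
eef_pos: [484.6, 43.8, 92.2]
tcp_rot: [3.141, -0.0, 0.1]
ft_force: [-2.2, 1.5, -0.2]
opening: 0.001
t: 18.8
eef_pos: [488.3, 44.1, 92.2]
tcp_rot: [3.141, 0.0, 0.1]
ft_force: [-3.7, 0.7, -0.6]
opening: 0.002
```

```bash
for i in 1 ; do python3 -m pendant '[[[0,0.0005,0,0,0],[0,0.001,0,0,0],[0,0.0015,0,0,0],[0,0.002,0,0,0],[0,0.0025,0,0,0],[0,0.003,0,0,0],[0,0.0035,0,0,0],[0,0.004,0,0,0]]]'; done
python3 -m pendant '[[[0,0.0005,0,0,0],[0,0.001,0,0,0],[0,0.0015,0,0,0],[0,0.002,0,0,0],[0,0.0025,0,0,0],[0,0.003,0,0,0],[0,0.003,0,0,0],[0,0.003,0,0,0]]]'
```

```text
t: 19.6
eef_pos: [491.8, 44.5, 92.2]
tcp_rot: [3.142, 0.001, 0.1]
ft_force: [-5.4, -0.0, 1.1]
opening: 0.005
t: 20.4
eef_pos: [494.9, 44.8, 92.2]
tcp_rot: [3.142, 0.001, 0.1]
ft_force: [-5.0, 0.7, 0.4]
opening: 0.008
```

```bash
python3 -m pendant '[[[0,0.0003,0,0,0],[0,0.0006,0,0,0],[0,0.0009,0,0,0],[0,0.0012,0,0,0],[0,0.0015,0,0,0],[0,0.0018,0,0,0],[0,0.002,0,0,0],[0,0.002,0,0,0]]]'; python3 - <<'E'
from cell import env
import cv2,pickle,numpy as np
a=env.read_camera("side")
f=lambda i:cv2.resize(i,None,fx=4,fy=4,interpolation=cv2.INTER_CUBIC)
cv2.imwrite("pics/g4.png",f(a["image"][150:280,190:330]))
E
```

```text
t: 21.2
eef_pos: [496.8, 45.0, 92.2]
tcp_rot: [3.142, 0.001, 0.1]
ft_force: [-5.3, 1.1, 0.8]
opening: 0.003
```

View pics/g4.png

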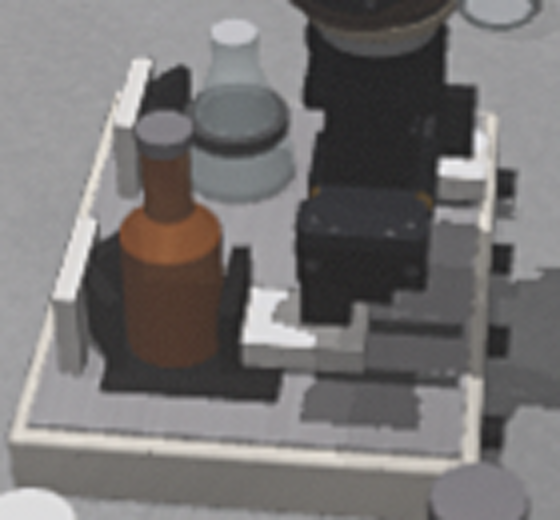

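The jaw pad at (237,300) is touching the bottle at (172,300). The bottle is upright and still a little short of the vee at (100,290), so I continue slowly.

```bash
python3 -m pendant '[[[0,0.0003,0,0,0],[0,0.0006,0,0,0],[0,0.0009,0,0,0],[0,0.0012,0,0,0],[0,0.0015,0,0,0],[0,0.0018,0,0,0],[0,0.002,0,0,0],[0,0.002,0,0,0]]]'
```

```text
t: 22.05
eef_pos: [498.8, 45.2, 92.2]
tcp_rot: [3.142, 0.001, 0.1]
ft_force: [-5.1, 1.2, 1.0]
opening: 0.006
```

```bash
python3 -m pendant '[[[0,0.0002,0,0,0],[0,0.0004,0,0,0],[0,0.0006,0,0,0],[0,0.0008,0,0,0],[0,0.001,0,0,0],[0,0.0012,0,0,0],[0,0.0014,0,0,0],[0,0.0014,0,0,0]]]'
```

```text
t: 22.85
eef_pos: [500.2, 45.4, 92.2]
tcp_rot: [3.142, 0.001, 0.1]
ft_force: [-5.9, 1.1, 0.5]
opening: 0.0
```

```bash
python3 -m pendant '[[[0,0.0002,0,0,0],[0,0.0004,0,0,0],[0,0.0006,0,0,0],[0,0.0008,0,0,0],[0,0.001,0,0,0],[0,0.0012,0,0,0],[0,0.0014,0,0,0],[0,0.0014,0,0,0]]]'
```

```text
t: 23.65
eef_pos: [501.6, 45.5, 92.2]
tcp_rot: [-3.142, 0.001, 0.1]
ft_force: [-4.7, 1.3, 0.8]
opening: 0.005
```

```bash
python3 -m pendant '[[[0,0.0002,0,0,0],[0,0.0004,0,0,0],[0,0.0006,0,0,0],[0,0.0008,0,0,0],[0,0.001,0,0,0],[0,0.0012,0,0,0],[0,0.0014,0,0,0],[0,0.0014,0,0,0]]]'
```

```text
t: 24.45
eef_pos: [503.0, 45.7, 92.2]
tcp_rot: [-3.142, 0.001, 0.1]
ft_force: [-5.0, 0.5, 1.8]
opening: 0.005
```

```bash
python3 -m pendant '[[[0,0.0002,0,0,0],[0,0.0004,0,0,0],[0,0.0006,0,0,0],[0,0.0008,0,0,0],[0,0.001,0,0,0],[0,0.0012,0,0,0],[0,0.0014,0,0,0],[0,0.0014,0,0,0]]]'
```

```text
t: 25.25
eef_pos: [504.4, 45.8, 92.2]
tcp_rot: [-3.142, 0.001, 0.1]
ft_force: [-6.0, 0.5, 0.5]
opening: 0.003
```

```bash
python3 -m pendant '[[[0,0.0002,0,0,0],[0,0.0004,0,0,0],[0,0.0006,0,0,0],[0,0.0008,0,0,0],[0,0.001,0,0,0],[0,0.0012,0,0,0],[0,0.0014,0,0,0],[0,0.0014,0,0,0]]]'
```

```text
t: 26.05
eef_pos: [505.7, 46.0, 92.2]
tcp_rot: [-3.142, 0.001, 0.1]
ft_force: [-5.9, 0.7, 0.8]
opening: 0.003
```

```bash
python3 -m pendant '[[[0,0.0002,0,0,0],[0,0.0004,0,0,0],[0,0.0006,0,0,0],[0,0.0008,0,0,0],[0,0.001,0,0,0],[0,0.0012,0,0,0],[0,0.0014,0,0,0],[0,0.0014,0,0,0]]]'
```

```text
t: 26.85
eef_pos: [506.5, 46.1, 92.2]
tcp_rot: [-3.142, 0.002, 0.1]
ft_force: [-8.3, -0.5, 4.0]
opening: 0.006
```

```bash
python3 -m pendant '[[[0,0.0002,0,0,0],[0,0.0004,0,0,0],[0,0.0006,0,0,0],[0,0.0008,0,0,0],[0,0.001,0,0,0],[0,0.0012,0,0,0],[0,0.0014,0,0,0],[0,0.0014,0,0,0]]]'
```

```text
t: 27.65
eef_pos: [506.6, 46.1, 92.2]
tcp_rot: [-3.141, 0.005, 0.1]
ft_force: [-15.7, -1.9, 9.0]
opening: 0.005
```

```bash
python3 -m pendant '[[[0,0.0001,0,0,0],[0,0.0002,0,0,0],[0,0.0002,0,0,0],[0,0.0002,0,0,0],[0,0.0002,0,0,0],[0,0.0002,0,0,0],[0,0.0002,0,0,0],[0,0.0002,0,0,0]]]'; python3 - <<'E'
from cell import env
import cv2,pickle,numpy as np
a=env.read_camera("side")
f=lambda i:cv2.resize(i,None,fx=4,fy=4,interpolation=cv2.INTER_CUBIC)
cv2.imwrite("pics/g5.png",f(a["image"][150:280,190:330]))
print(env.state()["ft_force"])
E
```

```text
t: 28.45
eef_pos: [506.6, 46.1, 92.2]
tcp_rot: [-3.141, 0.006, 0.1]
ft_force: [-16.4, -1.1, 8.9]
opening: 0.009
[-16.25044004  -2.19905202  10.13292569]
```

View pics/g5.png

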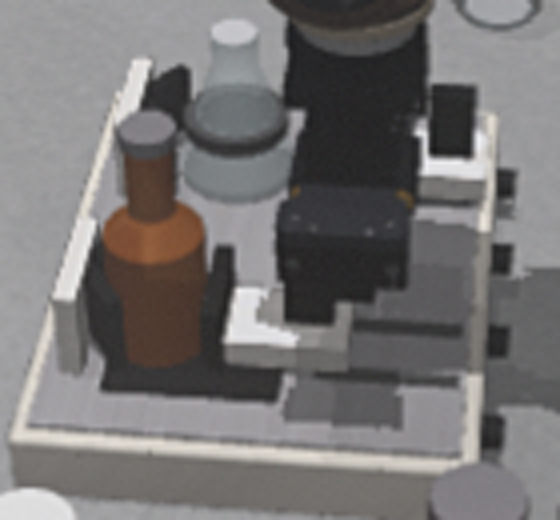

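The bottle now leans toward the vee: its foot is at about (163,360) and its stopper at (147,130), and the left outline is clearly slanted. The mat held the foot while the jaw pushed high, so this is not home and needs mending. I will pinch the fin, ease the jaw back so the bottle settles, set the bottle into the vee by its neck, then squeeze again.

```bash
python3 -m pendant '[[[0,-0.002,0,0,0],[0,-0.004,0,0,0],[0.5,-0.004,0,-0.048,0],[0.5,-0.004,0,-0.048,0],[0.5,0.025,0,-0.048,0],[0.5,0.025,0,-0.048,0],[0.5,0.025,0,-0.048,0],[0.5,0.025,0,-0.048,0]]]'
python3 -m pendant '[[[0.5,0,0,0.02,0],[0.5,0,0,0.04,0],[0.5,0,0,0.048,0],[0.5,0,0,0.048,0],[0,0,0,0.048,0],[0,0,0,0.048,0],[0,0,0,0.048,0],[0,0,0,0.048,0]]]'
python3 -m pendant '[[[0,0,0,0,0],[0,0,0,0,0],[0,0,0,0,0],[0,0,0,0,0],[0,-0.0005,0,0,0],[0,-0.001,0,0,0],[0,-0.0015,0,0,0],[0,-0.002,0,0,0]]]'
```

```text
t: 29.3
eef_pos: [533.5, 48.7, 139.9]
tcp_rot: [3.142, 0.0, 0.1]
ft_force: [0.9, -0.3, 0.2]
opening: 0.451
t: 30.1
eef_pos: [534.2, 48.7, 92.7]
tcp_rot: [3.141, -0.001, 0.1]
ft_force: [-0.2, 0.4, -0.2]
opening: 0.22
t: 30.9
eef_pos: [532.6, 48.7, 92.5]
tcp_rot: [3.142, -0.001, 0.1]
ft_force: [2.4, 3.8, 4.7]
opening: 0.146
```

```bash
python3 -m pendant '[[[0,-0.001,0,0,0],[0,-0.0025,0,0,0],[0,-0.004,0,0,0],[0,-0.006,0,0,0],[0,-0.008,0,0,0],[0,-0.011,0,0,0],[0,-0.014,0,0,0],[0,-0.014,0,0,0]]]'; python3 - <<'E'
from cell import env
import cv2,pickle,numpy as np
a=env.read_camera("side"); pickle.dump(a,open("6.pkl","wb"))
f=lambda i:cv2.resize(i,None,fx=4,fy=4,interpolation=cv2.INTER_CUBIC)
cv2.imwrite("pics/g6.png",f(a["image"][150:280,190:330]))
E
```

```text
t: 31.7
eef_pos: [518.1, 47.2, 92.5]
tcp_rot: [3.141, -0.001, 0.1]
ft_force: [-0.0, 3.7, 7.1]
opening: 0.145
```

View pics/g6.png

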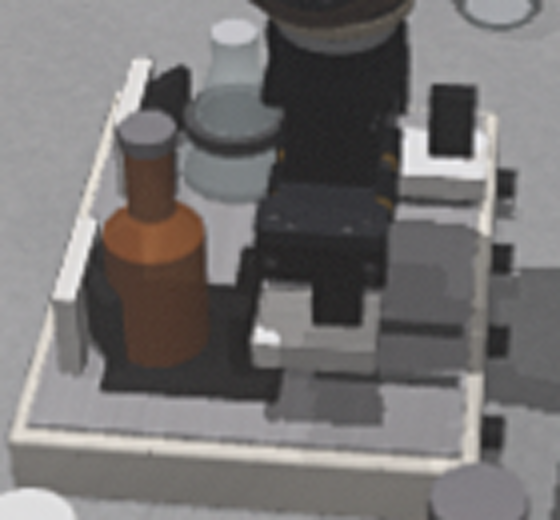

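The jaw moved back 18 mm and the bottle did not move. Its right edge is vertical (x≈207 from top to foot), and stopper to body offset is 7 px, as before. It was upright and home all along: the near arm of the vee hides its lower left outline, so I misread the last picture. I only need to close the jaw again, pushing from behind the fin.

```bash
python3 -m pendant '[[[0.5,0,0,0,0],[0.5,0,0,0,0],[0.5,0,0,0,0],[0.5,0,0,-0.048,0],[0.5,0,0,-0.048,0],[0,-0.034,0,-0.048,0],[0,-0.034,0,-0.048,0],[0,-0.034,0,-0.048,0]]]'
python3 -m pendant '[[[0,0,0,0,0],[0,0,0,0,0],[0,0,0,0,0],[0,0,0,0.02,0],[0,0,0,0.04,0],[0,0,0,0.048,0],[0,0,0,0.048,0],[0,0,0,0.048,0]]]'
```

```text
t: 32.55
eef_pos: [484.2, 43.6, 140.2]
tcp_rot: [3.141, -0.0, 0.1]
ft_force: [0.7, 0.2, -0.0]
opening: 0.307
t: 33.35
eef_pos: [484.6, 43.8, 92.6]
tcp_rot: [3.141, -0.0, 0.1]
ft_force: [-0.1, 0.1, 1.2]
opening: 0.006
```

```bash
python3 -m pendant '[[[0,0.003,0,0,0],[0,0.006,0,0,0],[0,0.009,0,0,0],[0,0.012,0,0,0],[0,0.014,0,0,0],[0,0.016,0,0,0],[0,0.018,0,0,0],[0,0.019,0,0,0]]]'
python3 -m pendant '[[[0,0.0003,0,0,0],[0,0.0006,0,0,0],[0,0.0009,0,0,0],[0,0.0012,0,0,0],[0,0.0015,0,0,0],[0,0.0018,0,0,0],[0,0.002,0,0,0],[0,0.002,0,0,0]]]'
```

```text
t: 34.15
eef_pos: [503.3, 45.7, 92.2]
tcp_rot: [3.142, 0.0, 0.1]
ft_force: [-2.0, 0.1, 3.0]
opening: 0.002
t: 34.95
eef_pos: [505.2, 45.9, 92.2]
tcp_rot: [3.142, 0.0, 0.1]
ft_force: [-2.5, 1.3, 1.2]
opening: 0.007
```

```bash
python3 -m pendant '[[[0,0.0002,0,0,0],[0,0.0004,0,0,0],[0,0.0006,0,0,0],[0,0.0008,0,0,0],[0,0.001,0,0,0],[0,0.001,0,0,0],[0,0.001,0,0,0],[0,0.001,0,0,0]]]'
```

```text
t: 35.75
eef_pos: [506.2, 46.0, 92.2]
tcp_rot: [3.142, -0.0, 0.1]
ft_force: [-3.8, 2.6, -0.3]
opening: 0.002
```

```bash
python3 -m pendant '[[[0,0.0002,0,0,0],[0,0.0004,0,0,0],[0,0.0006,0,0,0],[0,0.0008,0,0,0],[0,0.001,0,0,0],[0,0.0012,0,0,0],[0,0.0014,0,0,0],[0,0.0014,0,0,0]]]'
```

```text
t: 36.55
eef_pos: [506.5, 46.0, 92.2]
tcp_rot: [-3.142, 0.002, 0.1]
ft_force: [-8.5, 0.8, 4.8]
opening: 0.005
```

```bash
python3 -m pendant '[[[0,0.0001,0,0,0],[0,0.0003,0,0,0],[0,0.0005,0,0,0],[0,0.0006,0,0,0],[0,0.0006,0,0,0],[0,0.0006,0,0,0],[0,0.0006,0,0,0],[0,0.0006,0,0,0]]]'
```

```text
t: 37.35
eef_pos: [506.6, 46.0, 92.2]
tcp_rot: [-3.142, 0.003, 0.1]
ft_force: [-12.1, -1.8, 7.1]
opening: 0.005
```

```bash
python3 -m pendant '[[[0,0.0002,0,0,0],[0,0.0004,0,0,0],[0,0.0006,0,0,0],[0,0.0007,0,0,0],[0,0.0007,0,0,0],[0,0.0007,0,0,0],[0,0.0007,0,0,0],[0,0.0007,0,0,0]]]'
```

```text
t: 38.15
eef_pos: [506.6, 46.0, 92.2]
tcp_rot: [-3.141, 0.005, 0.1]
ft_force: [-15.0, -1.6, 10.1]
opening: 0.006
```

```bash
python3 -m pendant '[[[0,0.0001,0,0,0],[0,0.0002,0,0,0],[0,0.0003,0,0,0],[0,0.0003,0,0,0],[0,0.0003,0,0,0],[0,0.0003,0,0,0],[0,0.0003,0,0,0],[0,0.0003,0,0,0]]]'
```

```text
t: 38.95
eef_pos: [506.6, 46.0, 92.2]
tcp_rot: [-3.141, 0.006, 0.1]
ft_force: [-16.2, -1.8, 10.6]
opening: 0.003
```

```bash
python3 -m pendant '[[[0,-0.001,0,0,0],[0,-0.002,0,0,0],[0,-0.004,0,0,0],[0,-0.01,0,0,0],[0,-0.02,0,0,0],[0,-0.03,0,0,0],[0,-0.04,0,-0.04,0],[0,-0.04,0,-0.08,0]]]'
python3 -m pendant '[[[0,0,0,-0.05,0],[0,0,0,-0.1,0],[0,-0.05,0.05,-0.1,0],[0,-0.05,0.1,-0.1,0],[0,-0.05,0.15,-0.1,0],[0,-0.05,0.2,-0.1,0],[0,-0.05,0.2,-0.1,0],[0,-0.05,0.2,-0.1,0]]]'
python3 - <<'E'
from cell import env
import cv2,pickle,numpy as np
from h import *
a=env.read_camera("side");b=env.read_camera("top")
f=lambda i:cv2.resize(i,None,fx=3,fy=3,interpolation=cv2.INTER_CUBIC)
cv2.imwrite("pics/g7.png",np.hstack([f(a["image"][130:290,190:320]),f(b["image"][140:300,225:355])]))
P=cloud(b);z=P[...,2];m=np.zeros(z.shape,bool);m[140:230,240:305]=1
m&=(z>200)&(z<214);v,u=np.nonzero(m);print("stopper",cast(b,[(u.mean(),v.mean())],208))
E
```

```text
t: 39.75
eef_pos: [467.1, 42.1, 172.4]
tcp_rot: [-3.141, 0.004, 0.1]
ft_force: [0.2, -0.5, -0.1]
opening: 0.005
t: 40.55
eef_pos: [439.0, -163.3, 271.8]
tcp_rot: [-3.142, 0.0, 0.097]
ft_force: [-1.0, 0.5, 0.5]
opening: 0.004
stopper [[622.26929539  59.60472938 208.        ]]
```

View pics/g7.png

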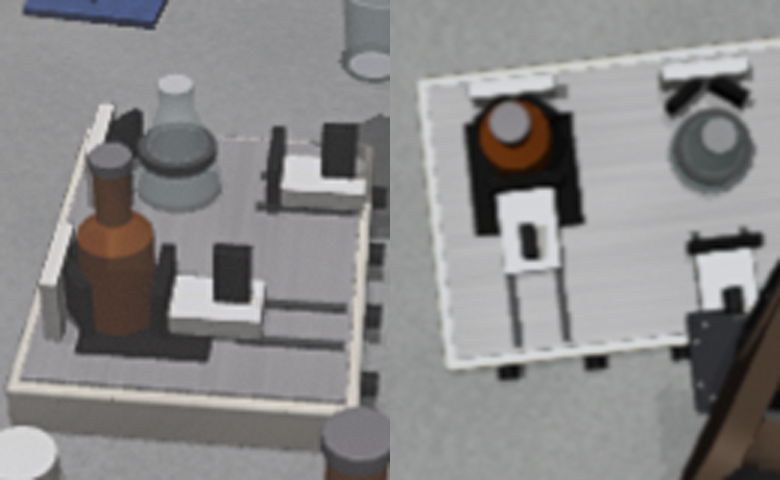

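The bottle is upright in the left vee, at about (115,270) in the side half. The jaw pad is against it at (165,290), the flask and right jaw have not moved, and the gripper is clear above.

```bash
python3 -c "
from cell import env
print(env.job_done(), env.state()['t'])"
```

```text
the job is handed in; nothing more can be done
the job is handed in; nothing more can be done
```

The small amber bottle is standing upright on the left mat, pressed home into the vee with the jaw left against it. I handed the job in at about 41 s of the 64 s allowed.

- **Setting down:** I gripped the bottle by the neck and crept it onto the mat in fractions of a millimetre. The last step pressed it on with about 10 N. I backed off 0.5 mm before letting go.
- **Squeeze:** I pushed the jaw from behind its fin until the motion stopped at TCP x = 506.6 mm. The wrist then read 16.2 N, so the squeeze was about 13 N after roughly 3 N of sliding friction. The squeeze was not measured directly.
- **Detour:** I squeezed the bottle twice. After the first squeeze (also about 13 N) I thought it was leaning. I pulled the jaw back about 18 mm, and the bottle stayed put and upright. The vee's near arm was hiding part of its outline, so nothing was wrong. I then closed the jaw again.
- **Last checks:** The final pictures show the bottle upright with the pad against it, and the flask and right jaw where they were. The measured stopper position (622, 60) agrees with the mid-adjustment seat (623, 57) to about 2 mm, which is within camera error. The gripper was clear of everything. I did not re-measure the jar, beaker or other bottles at the end.

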